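Unfold the press crank and clamp the glued blank

ROBOT

A 7-joint arm with a two-finger parallel gripper is mounted at the origin on the work surface. World frame = base frame: x ahead of the robot, y to its left, z up, the work surface at z = 0. Lengths are in m, angles in rad, forces in N, time in s.
With the tool pointing down it reaches from about 0.425 to 0.825 m from the base axis. Payload 3.6 kg.
Tool frame: the origin (TCP) lies between the finger pads; the fingertips stand 22 mm ahead of it and the grasp point (between the pads) lies 3 mm ahead of it (robot.tip_extent is the distance from the TCP to the fingertips, in m); z points along the fingers, y is the direction in which the jaws open and shut (so a half turn about z gives the same grasp; the last joint's range is limited). The gripper opens to 93 mm and grips with 3 to 60 N. Pads are 15 mm wide; open, the fingers measure 128 mm over their backs; the gripper's body (75 mm by 188 mm) begins 65 mm behind the grasp point.
Start: joints at [-1.264, 0.615, -0.013, 1.423, 0.008, 1.103, -0.04], TCP at [0.212, 0.614, 0.241] pointing down, gripper open.
Joint ranges: [-3.12, 3.12], [-0.3, 2.06], [-1.34, 1.32], [0.26, 2.42], [-1.36, 4.5], [0.01, 1.98], [-2.84, 2.84]. Speed limits (rad/s): [2.79, 2.79, 3.14, 3.14, 3.14, 3.14, 3.14].

INTERFACE

Orientations are given as a unit quaternion [w, x, y, z].
In Python, from rig import robot gives the robot as it stands.
- The arm moves only by the shell command python3 -m jog 'ROWS' [FORCE]. ROWS is JSON, a list of rows, each a list of 3 entries, a list of its own where there are three numbers: the shift along the world's x, y, z in m, then the turn about the world's z in degrees, then the closure, from 0 (fully open) to 1 (shut). A call has 1 to 20 rows; each row is the pose to reach, as a shift and turn from the pose commanded when the call began; what a row does not reach only later rows make up. A row lasts 1/12 s, in which the tool goes at most 41.7 mm and 7.16 degrees, less where a joint would pass 70% of its speed; a pose out of reach is approached as far as the arm can. A call with a gripper value outside its range is refused whole. The fingers move at their own pace and stop on an object; FORCE is the grip in N (left out, the last holds). Time passes only in rows, so rows that repeat a pose let the fingers close. It gives the time, the measured TCP pose, the force and the opening at its end, in the units of the state.
- robot.read_state(): the state, without advancing time (a new reading comes with each control period).
- robot.grab_frame(name): name is "scene" or "top" or "wrist"; returns the picture (480x640x3 uint8, red, green, blue); there is no depth.
- robot.get_calibration(name): a dict with "fx", "fy", "cx", "cy" (pixels), "origin" and "orientation" of the camera in the world; the wrist camera has in their place "hand_eye" (4x4, takes a point from camera to tool coordinates, whose origin is the TCP and whose axes are the flange's). Camera axes: x right, y down, z forward; pixel columns grow to the right and rows downward; lengths in m; the calibration is good to about 2 mm. A picture is of the moment at which its call begins: read the wrist's pose just before it. get_calibration takes no time and is no camera call.
- robot.job_done(): hands the job in, once; it reports no verdict.
The state is a dict: "t": time; "joints": joint angles; "qd": joint speeds; "joint_torque": joint torques, N m; "eef_pos": TCP position; "ee_rot": TCP orientation; "ft_force": force on the tool from outside, world axes, zero at the start; "torque": the same for the moment, N m; "grip_width": opening from 0.0 (shut) to 1.0 (fully open).
Only numpy, scipy, OpenCV 4.12 (cv2) and the standard library are available. Lean on these libraries where they do the work, as an engineer would, in place of code of your own. Each camera call takes 0.05 s, during which the arm holds its last target.

TASK

Clamp the freshly glued handle blank in the small bench press. Swing the folded crank handle on the handwheel fully up until it stands upright against its stop, then crank the wheel clockwise by that handle until you feel the pad touch the blank and go about an eighth of a turn further, which clamps it with about 40 N; well under that does not hold it, and well over it squeezes the glue out, so do not overshoot. Let go with the handle left standing, and leave the other things on the bench alone.

Things in the scene. Friction and masses are not known exactly. Their poses are not given: they have to be found in the camera images.
- press: Grey bench screw press, fixed to the table: base plate 250 x 190 x 25 mm, steel bed 90 x 70 mm (top 40 mm above the table), two 22 mm pillars at its own +-y 70 mm, crossbeam whose top is 165 mm above the table, and the handwheel over it. Origin: centre of the base's underside, z up. The wheel's upright axis passes through the origin.
- wheel: Grey level disc handwheel, 160 mm across, 10 mm thick. Origin: on its axis at the disc's underside (180 mm above the table), z up, its own +x pointing from the axis to the handle's pivot. Turned clockwise seen from above it drives the ram down 40 mm per turn; it stays where it is left. Its free drag is about 0.45 N m: a sideways push of about 7 N at the handle.
- wheel_top (a point): Centre of the disc's upper face, on the axis, 190 mm above the table; a flat steel nut 24 mm across stands 5 mm above it. A handle held still after cranking is felt to push back less (3 to 5 N on the free wheel), but the rise after the touch is the same.
- handle_pivot (a point): Pivot of the folding handle, on the wheel 65 mm from its axis and 18 mm above the disc's upper face, between two small steel cheeks (22 mm wide over both, reaching 6 mm above the pivot). The pivot pin is level and tangential to the wheel.
- handle_end (a point): Free end of the folding handle, on its centre line, 65 mm from the pivot. The handle: a black round grip, 18 mm in diameter, from 15 to 65 mm from the pivot, spinning freely about its length, on a 10 mm steel neck. Folded, it lies level, pointing from the pivot to the wheel's axis, 9 mm clear above the disc. It swings up in the upright plane through the wheel's axis.
- handle (a joint): Fold angle of the handle, rad: 0 folded flat over the disc (it starts at 0 to 0.2), 1.57 upright, stop at 1.60 (leaning 2 degrees outward). A stiff pivot, 0.18 N m (about 4.5 N at 40 mm from the pivot), holds it where it is left; only the stop resists being pushed outward past upright.
- ram: Upright steel ram, 24 mm across, driven by the wheel, with a sprung pad 48 mm across below. Origin: on the axis at the ram's upper end. The pad hangs below by an unknown packing, up to 12 mm different each time: the touch comes after 0.4 to 3.4 rad of turning and must be felt. From it pad force grows 51 N per rad turned, and the push at the handle 5 N per rad: 40 N is 0.79 rad and 4 N further.
- blank: Glued hardwood block of two layers, 60 x 40 x 30 mm, loose on the press bed under the pad. Origin: centre of its underside. Leave it lying there.
- tin: Bystander: aluminium tin, 42 mm across, 26 mm high, on the press base. Origin: centre of its underside.
- weight: Bystander: small brass weight, 32 mm across, 46 mm high, on the press base. Origin: centre of its underside.
- dye: Bystander: amber bottle, 44 mm across, 90 mm high. Origin: centre of its underside.
- jar: Bystander: white jar, 60 mm across, 70 mm high. Origin: centre of its underside.
- mallet: Bystander: hammer with a wooden handle, lying on the table.
- awl: Bystander: awl with a wooden handle, lying on the table.
Mind the look-alikes: they are no part of the job. Leave any turquoise look-alike of the blank alone.

How it is judged:
By the outcome, as a careful person would: the job done as asked, in the order asked, and still so for the second after the job is handed in, with the robot touching nothing.
It also fails if it takes over 67 s, if anything falls off the work surface, if the arm or the gripper's body presses on something with over 40 N, if the wrist force passes 120 N, or if a joint passes its speed limit or range.

## Working session

There is one attempt and no reset: what is moved stays moved. The work goes in short steps, Python scripts to look and compute and a shell command to move; the robot and the scene stay as the last step left them, time stands still between calls to the robot, and variables do not carry over. Pictures are saved under pics/ and viewed, and the job is handed in when it is done.

```bash
mkdir -p pics; ls; python3 - <<'E'
from rig import robot
import cv2
s=robot.read_state();print(s)
for n in("scene","top","wrist"):
    f=robot.grab_frame(n);cv2.imwrite(f"pics/a_{n}.png",f[:,:,::-1]);print(n,robot.get_calibration(n))
print(robot.tip_extent)
E
```

```text
pics
{'t': 0.0, 'joints': array([-1.264544  ,  0.61589113, -0.01261032,  1.4248696 ,  0.00811138,
        1.1033452 , -0.04039518]), 'qd': array([-0.00031416,  0.0011189 ,  0.00041069, -0.0013162 ,  0.00099555,
       -0.00025625, -0.00017113]), 'joint_torque': array([-3.96281730e-04, -4.58931470e+01,  2.09309282e-01, -1.65743244e+01,
       -6.09525852e-02,  2.04537611e-02,  2.50698331e-04]), 'eef_pos': array([0.21208365, 0.61367602, 0.23950902]), 'ee_rot': array([-1.80702907e-04,  1.65574352e-01,  9.86196541e-01, -1.21810403e-03]), 'ft_force': array([ 0.37920426, -0.19957466, -0.38878278]), 'torque': array([ 0.03296881, -0.00103722,  0.01552159]), 'grip_width': 0.9999731471904533}
scene {'fx': 508.82834328317654, 'fy': 508.82834328317654, 'cx': 315.9074123805832, 'cy': 237.84576395816663, 'origin': array([1.34651025, 0.19635073, 1.0015408 ]), 'orientation': array([-0.24235947,  0.56896673,  0.72402166, -0.30550184])}
top {'fx': 606.4665839626668, 'fy': 606.4665839626668, 'cx': 312.65750794851033, 'cy': 236.8663732145278, 'origin': array([0.28281692, 0.02294911, 1.45996788]), 'orientation': array([-0.05280194,  0.71203128, -0.69731387,  0.06306166])}
wrist {'fx': 399.62128806103135, 'fy': 399.62128806103135, 'cx': 316.2015571480899, 'cy': 236.67487623480164, 'hand_eye': array([[-2.82682572e-04, -9.54782871e-01, -2.97303868e-01,
         8.31692493e-02],
       [ 9.99999939e-01, -3.30356546e-04,  1.10110292e-04,
         3.04212674e-04],
       [-2.03347700e-04, -2.97303819e-01,  9.54782906e-01,
        -1.44469593e-01],
       [ 0.00000000e+00,  0.00000000e+00,  0.00000000e+00,
         1.00000000e+00]])}
0.022
```

View pics/a_scene.png

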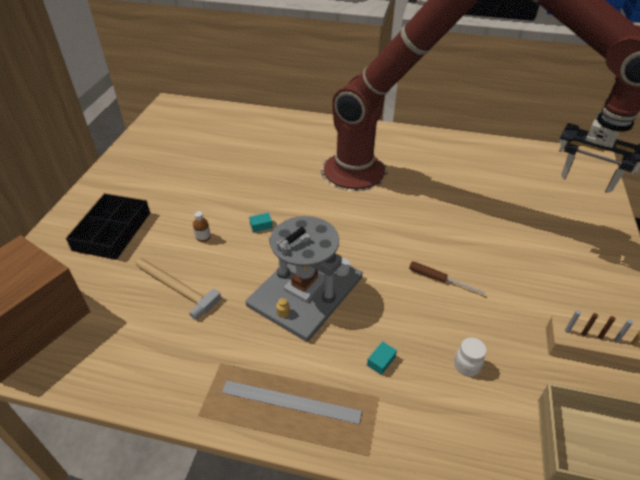

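View pics/a_top.png

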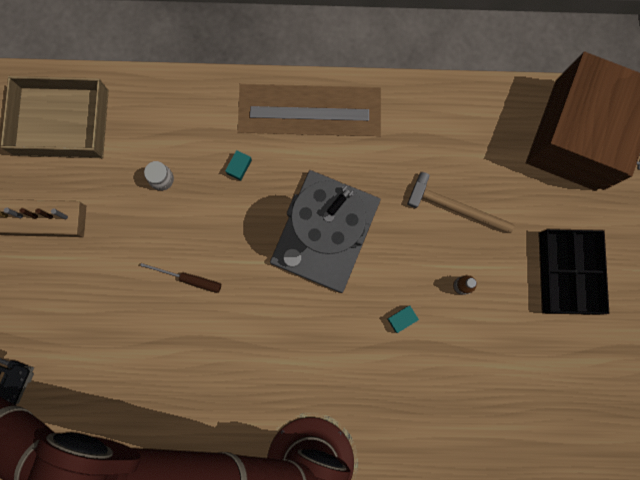

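View pics/a_wrist.png

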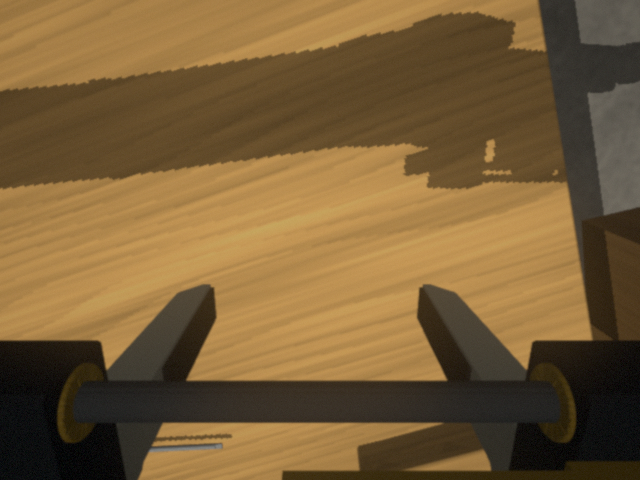

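The scene and top views show the press with its handwheel, centred near (330,213) in the top view. The black grip is near (337,204), with the pivot cheeks near (347,192). The turquoise blocks at (238,166) and (403,319) are look-alikes, and the real blank is under the pad. The grip could be mistaken for the black tray at (574,272), the mallet or the awl, but only this one is on the wheel. Next is a close crop.

```bash
cat > h.py <<'E'
import numpy as np
from scipy.spatial.transform import Rotation as R
from rig import robot
def rot(q): return R.from_quat([q[1],q[2],q[3],q[0]])
def cam(n):
    c=robot.get_calibration(n)
    if n=="wrist":
        s=robot.read_state();T=np.eye(4);T[:3,:3]=rot(s["ee_rot"]).as_matrix();T[:3,3]=s["eef_pos"]
        T=T@c["hand_eye"]
        return c,T[:3,3],T[:3,:3]
    return c,np.array(c["origin"]),rot(c["orientation"]).as_matrix()
def ray(n,u,v,C=None):
    c,o,M=C or cam(n)
    return o,M@np.array([(u-c["cx"])/c["fx"],(v-c["cy"])/c["fy"],1])
def onz(n,u,v,z,C=None):
    o,d=ray(n,u,v,C);return o+d*(z-o[2])/d[2]
def proj(n,p,C=None):
    c,o,M=C or cam(n);q=M.T@(np.array(p)-o);return q[0]/q[2]*c["fx"]+c["cx"],q[1]/q[2]*c["fy"]+c["cy"]
E
python3 - <<'E'
import cv2,numpy as np
from h import *
f=cv2.imread("pics/a_top.png")[150:310,250:400];g=cv2.imread("pics/a_scene.png")[200:350,235:385]
cv2.imwrite("pics/crop1.png",np.hstack([cv2.resize(f[:150],(400,400),interpolation=cv2.INTER_CUBIC),cv2.resize(g,(400,400),interpolation=cv2.INTER_CUBIC)]))
print(onz("top",330,213,.19),onz("top",347,192,.21), onz("top",338,203,.21))
E
```

```text
[ 0.54575676 -0.0295278   0.19      ] [ 0.58779664 -0.06403092  0.21      ] [ 0.56353008 -0.04526881  0.21      ]
```

View pics/crop1.png

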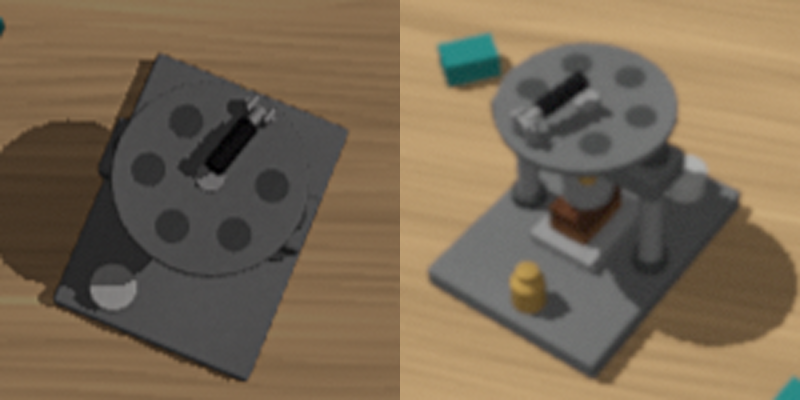

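The crop confirms the folded black grip lies over the disc, with its cheeks towards the far right. I'll move the wrist camera over the wheel.

```bash
python3 -m jog '[[[0,0,0.01],0,0],[[0.01,-0.02,0.03],0,0],[[0.02,-0.045,0.05],0,0],[[0.035,-0.075,0.07],-2,0],[[0.054,-0.11,0.09],-4,0],[[0.073,-0.145,0.1],-6,0],[[0.092,-0.18,0.1],-8,0],[[0.111,-0.215,0.1],-10,0],[[0.13,-0.25,0.1],-12,0],[[0.149,-0.285,0.1],-14,0],[[0.168,-0.32,0.1],-16,0],[[0.187,-0.355,0.1],-18,0],[[0.206,-0.39,0.1],-20,0],[[0.225,-0.425,0.1],-20,0],[[0.244,-0.46,0.1],-20,0],[[0.263,-0.495,0.1],-20,0],[[0.282,-0.53,0.1],-20,0],[[0.301,-0.565,0.1],-20,0],[[0.315,-0.595,0.1],-20,0],[[0.325,-0.62,0.1],-20,0]]'
python3 -m jog '[[[0.005,-0.015,0],0,0],[[0.009,-0.024,0],0,0],[[0.009,-0.024,0],0,0],[[0.009,-0.024,0],0,0]]'
python3 - <<'E'
from h import *
import cv2
s=robot.read_state();print(s)
f=robot.grab_frame("wrist");cv2.imwrite("pics/b_wrist.png",f[:,:,::-1])
E
```

```text
t: 1.82
eef_pos: [0.5383, -0.0089, 0.3414]
ee_rot: [0.001, 0.336, 0.942, -0.0]
ft_force: [-0.2, 0.2, -0.1]
grip_width: 1.0
t: 2.15
eef_pos: [0.5463, -0.0288, 0.3408]
ee_rot: [-0.0, 0.334, 0.943, 0.0]
ft_force: [-0.1, -0.3, -0.3]
grip_width: 1.0
{'t': 2.15, 'joints': array([-0.19627656,  0.37851832,  0.31044684,  1.5693507 , -0.12194776,
        1.21291626,  1.02589701]), 'qd': array([-0.02479669, -0.00639699, -0.02140372,  0.00993887, -0.00406039,
       -0.00143916,  0.00028982]), 'joint_torque': array([ 1.11595072e+00, -3.49163067e+01,  2.95712359e+00, -1.73194975e+01,
        8.69165221e-02,  4.97037917e-02,  1.58225640e-02]), 'eef_pos': array([ 0.5462531 , -0.02880733,  0.34084083]), 'ee_rot': array([-2.34560714e-04,  3.34087330e-01,  9.42541970e-01,  4.85048761e-04]), 'ft_force': array([-0.10344893, -0.3118856 , -0.27515141]), 'torque': array([0.02230274, 0.04703316, 0.01929206]), 'grip_width': 1.000329089934277}
```

View pics/b_wrist.png

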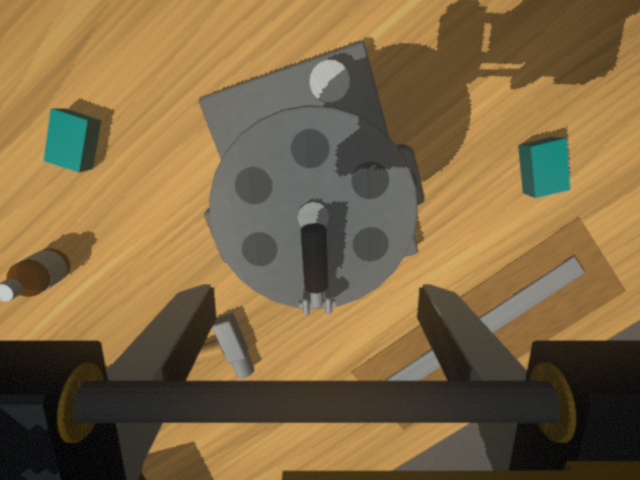

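The wrist view shows the disc spanning about x 208–417 and y 105–307. The handle runs from its free end near (313,225) to the cheeks near (317,305), in line with the tool axis. I'll fit the disc rim on the z=0.19 plane in both the wrist and top views.

```bash
cat > fit.py <<'E'
import cv2,sys
from h import *
from scipy.optimize import least_squares
def rim(n,img,c0,angs,z=.19,C=None):
    g=cv2.GaussianBlur(cv2.cvtColor(img,cv2.COLOR_BGR2LAB),(3,3),0).astype(float)
    P=[]
    for a in angs:
        rs=np.arange(.070,.090,.0005)
        px=np.array([proj(n,[c0[0]+r*np.cos(a),c0[1]+r*np.sin(a),z],C) for r in rs],np.float32)
        v=cv2.remap(g.astype(np.float32),px[:,0:1],px[:,1:2],cv2.INTER_LINEAR)[:,0]
        d=np.linalg.norm(v[4:]-v[:-4],axis=1);k=d.argmax()
        if d[k]>8:P.append([c0[0]+rs[k+2]*np.cos(a),c0[1]+rs[k+2]*np.sin(a)])
    P=np.array(P)
    s=least_squares(lambda p:np.hypot(*(P-p[:2]).T)-p[2],[*c0,.08],loss="soft_l1",f_scale=.0007)
    return s.x,len(P),np.abs(s.fun).mean()
E
python3 - <<'E'
from fit import *
A=np.radians(np.arange(0,360,4))
w=cv2.imread("pics/b_wrist.png");C=cam("wrist")
c=[.546,-.03]
for n,i,CC in(("wrist",w,C),("top",cv2.imread("pics/a_top.png"),None),("scene",cv2.imread("pics/a_scene.png"),None)):
    x=c
    for _ in range(3): r=rim(n,i,x[:2],A,C=CC);x=r[0]
    print(n,r)
# handle: wrist black grip
g=cv2.cvtColor(w,cv2.COLOR_BGR2GRAY)[195:320,285:345]
cv2.imwrite("pics/crop2.png",cv2.resize(w[190:320,255:385],(780,780)[:2] and (590,590),interpolation=cv2.INTER_CUBIC))
m=(g<32).astype(np.uint8)
print(m.sum(),[ (y+195,int(np.nonzero(r)[0].min()+285),int(np.nonzero(r)[0].max()+285)) for y,r in enumerate(m) if r.sum()>5][::6])
for uv in((302,305),(332,305),(317,292),(313,225)): print(uv,onz("wrist",*uv,.208,C))
E
```

```text
wrist (array([ 0.53768937, -0.02322496,  0.07958156]), 89, np.float64(0.001616383725309866))Traceback (most recent call last):
  File "<stdin>", line 7, in <module>
  File "fit.py", line 9, in rim
    px=np.array([proj(n,[c0[0]+r*np.cos(a),c0[1]+r*np.sin(a),z],C) for r in rs],np.float32)
                 ~~~~^^^^^^^^^^^^^^^^^^^^^^^^^^^^^^^^^^^^^^^^^^^^^
  File "h.py", line 18, in proj
    c,o,M=C or cam(n);q=M.T@(np.array(p)-o);return q[0]/q[2]*c["fx"]+c["cx"],q[1]/q[2]*c["fy"]+c["cy"]
               ~~~^^^
  File "h.py", line 6, in cam
    c=robot.get_calibration(n)
ValueError: time passes only in moves, steps and waits
```

```bash
python3 - <<'E'
from fit import *
A=np.radians(np.arange(0,360,4))
w=cv2.imread("pics/b_wrist.png");C=cam("wrist")
for n,i,CC in(("wrist",w,C),("top",cv2.imread("pics/a_top.png"),cam("top")),("scene",cv2.imread("pics/a_scene.png"),cam("scene"))):
    x=[.539,-.025]
    for _ in range(4): r=rim(n,i,x[:2],A,C=CC);x=r[0]
    print(n,r)
    if n=="wrist":c0=x
    for a in np.radians(np.arange(0,360,2)):
        u,v=proj(n,[x[0]+.08*np.cos(a),x[1]+.08*np.sin(a),.19],CC)
        if n=="wrist": cv2.circle(i,(int(round(u)),int(round(v))),0,(0,0,255),-1)
        if n=="top": cv2.circle(i,(int(round(u)),int(round(v))),0,(0,0,255),-1)
    if n=="top": t=i
g=cv2.cvtColor(w,cv2.COLOR_BGR2GRAY)[195:320,285:345]
cv2.imwrite("pics/crop2.png",np.hstack([cv2.resize(w[90:320,200:430],(400,400),interpolation=cv2.INTER_CUBIC),cv2.resize(t[150:280,270:400],(400,400),interpolation=cv2.INTER_CUBIC)]))
m=(g<32).astype(np.uint8)
print(m.sum(),[ (y+195,int(np.nonzero(r)[0].min()+285),int(np.nonzero(r)[0].max()+285)) for y,r in enumerate(m) if r.sum()>5][::6])
for uv in((302,305),(332,305),(317,292),(313,225)): print(uv,onz("wrist",*uv,.208,C))
E
```

```text
wrist (array([ 0.53768991, -0.02321736,  0.07957448]), 89, np.float64(0.0016122008087600477))
top (array([ 0.53848421, -0.03228595,  0.08373175]), 63, np.float64(0.0022071545617802276))
scene (array([ 0.54059899, -0.0241738 ,  0.07981928]), 88, np.float64(0.001452274839499683))
40 [(227, 307, 321)]
(302, 305) [ 0.58447298 -0.07232126  0.208     ]
(332, 305) [ 0.59895367 -0.05442701  0.208     ]
(317, 292) [ 0.58322308 -0.05651933  0.208     ]
(313, 225) [ 0.54034744 -0.02560183  0.208     ]
```

View pics/crop2.png

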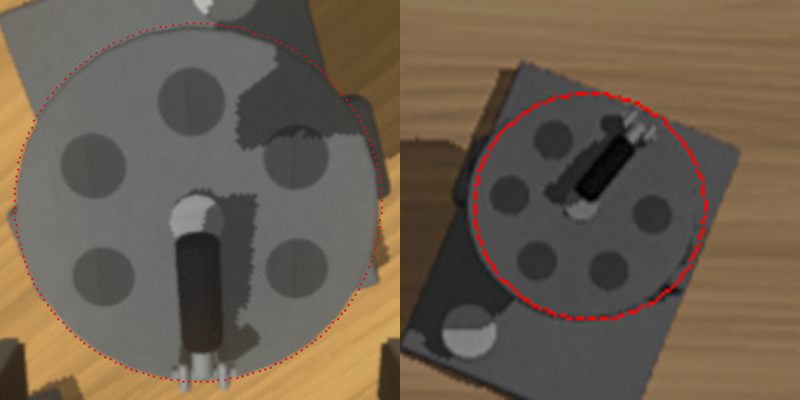

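The wrist and scene rim fits agree within 3 mm, but shadow spoiled the top fit, so I'm dropping it. Next I'll triangulate the handle's free end to get the fold angle.

```bash
python3 - <<'E'
from fit import *
w=cv2.imread("pics/b_wrist.png");s=cv2.imread("pics/a_scene.png")
S=s[215:265,265:335];W=w[195:315,270:360]
cv2.imwrite("pics/crop3.png",np.hstack([cv2.resize(S,None,fx=6,fy=6,interpolation=cv2.INTER_CUBIC)*1,cv2.resize(W,(225,300),interpolation=cv2.INTER_CUBIC)]))
# black grip masks
for n,im,(x0,y0,x1,y1) in(("scene",s,(270,215,330,260)),("wrist",w,(290,205,340,310))):
    L=cv2.cvtColor(im,cv2.COLOR_BGR2GRAY)[y0:y1,x0:x1]
    for th in(35,45):
        m=(L<th).astype(np.uint8);k,l,st,ce=cv2.connectedComponentsWithStats(m)
        j=1+st[1:,4].argmax();c=np.argwhere(l==j)[:,::-1].astype(np.float32)+[x0,y0]
        print(n,th,st[j,4],cv2.minAreaRect(c.astype(np.float32)))
E
```

```text
scene 35 104 ((295.7718200683594, 234.95973205566406), (5.57077693939209, 19.170026779174805), 55.00798034667969)
scene 45 119 ((295.6351318359375, 234.6891632080078), (6.277371883392334, 19.297107696533203), 54.462318420410156)
wrist 35 163 ((318.71942138671875, 234.50540161132812), (31.10344696044922, 16.55172348022461), 46.39718246459961)
wrist 45 1373 ((314.5568542480469, 257.5349426269531), (67.21317291259766, 24.02056884765625), 87.87889862060547)
```

View pics/crop3.png

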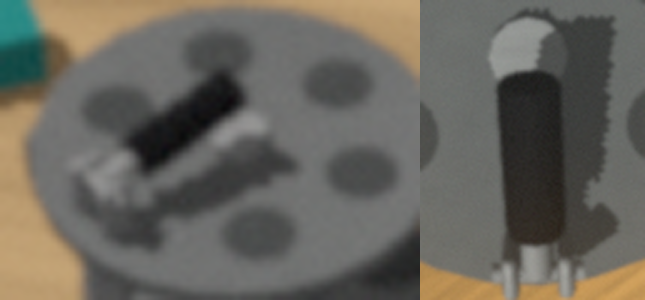

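The crops show the whole grip: scene centre about (295.7,234.9), wrist centre about (314.6,257.5).

```bash
python3 - <<'E'
from fit import *
C=cam("wrist");S=cam("scene")
def tri(a,b):
    o1,d1=ray("wrist",*a,C);o2,d2=ray("scene",*b,S)
    t=np.linalg.lstsq(np.c_[d1,-d2],o2-o1,rcond=None)[0];p,q=o1+t[0]*d1,o2+t[1]*d2;return (p+q)/2,np.linalg.norm(p-q)
print("grip mid",tri((314.6,257.5),(295.7,234.8)))
print("end",tri((313,224.5),(265+228/6,215+80/6)))
print("near",tri((316,292),(265+138/6,215+152/6)))
print("cheeks",tri((317,307),(265+103/6,215+175/6)))
for c in((.5383,-.0235),):
  for a in(-36.5,):
    d=np.array([np.cos(np.radians(a)),np.sin(np.radians(a))])
    for th in(0,.1,.2):
        p=[*(np.array(c)+d*(.065-.04*np.cos(th))),.208+.04*np.sin(th)]
        print(th,np.round(p,4),proj("wrist",p,C),proj("scene",p,S))
# nut
print("nut",onz("wrist",312.7,215,.195,C))
E
```

```text
grip mid (array([ 0.5583261 , -0.03836568,  0.21524112]), np.float64(0.0006361607549423859))
end (array([ 0.53795107, -0.02494593,  0.21887995]), np.float64(0.0030348416111712264))
near (array([ 0.57955492, -0.05223035,  0.21596029]), np.float64(0.004867102310713126))
cheeks (array([ 0.59104973, -0.06146927,  0.21248326]), np.float64(0.002923151409736846))
0 [ 0.5584 -0.0384  0.208 ] (np.float64(314.9955159622059), np.float64(253.8736251900161)) (np.float64(295.63288769822475), np.float64(237.10877275609096))
0.1 [ 0.5586 -0.0385  0.212 ] (np.float64(314.99702195399146), np.float64(255.98484955761762)) (np.float64(295.519194147078), np.float64(235.8654146731517))
0.2 [ 0.559  -0.0388  0.2159] (np.float64(315.0228681793772), np.float64(258.6517206683069)) (np.float64(295.26540410387565), np.float64(234.70735430602184))
nut [ 0.53693547 -0.02323117  0.195     ]
```

Everything is consistent: axis about (0.538,-0.0235), handle direction -36.5°, fold about 0.15 rad, grip middle (0.5585,-0.0385,0.214). I'll descend with the jaws straddling the grip and fingertips about 5 mm above the disc.

```bash
python3 -m jog '[[[0.006,-0.004,-0.015],2.5,0],[[0.0125,-0.008,-0.04],2.5,0],[[0.0125,-0.008,-0.065],2.5,0],[[0.0125,-0.008,-0.085],2.5,0],[[0.0125,-0.008,-0.09],2.5,0],[[0.0125,-0.008,-0.09],2.5,0],[[0.0125,-0.008,-0.09],2.5,0]]' 15
python3 - <<'E'
from h import *
import cv2
s=robot.read_state();print(s["eef_pos"],s["ft_force"])
f=robot.grab_frame("wrist");cv2.imwrite("pics/c_wrist.png",f[:,:,::-1])
f=robot.grab_frame("scene");cv2.imwrite("pics/c_scene.png",cv2.resize(f[190:340,220:420,::-1],None,fx=4,fy=4,interpolation=cv2.INTER_CUBIC))
E
```

```text
t: 2.78
eef_pos: [0.5593, -0.0365, 0.2516]
ee_rot: [0.001, 0.313, 0.95, 0.0]
ft_force: [0.2, 0.1, -0.7]
grip_width: 1.004
[ 0.55931468 -0.03654622  0.25158927] [ 0.21616078  0.08383822 -0.65395976]
```

View pics/c_wrist.png

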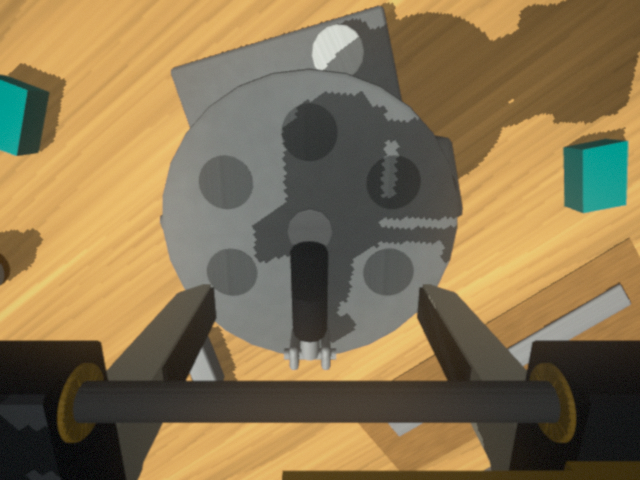

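View pics/c_scene.png

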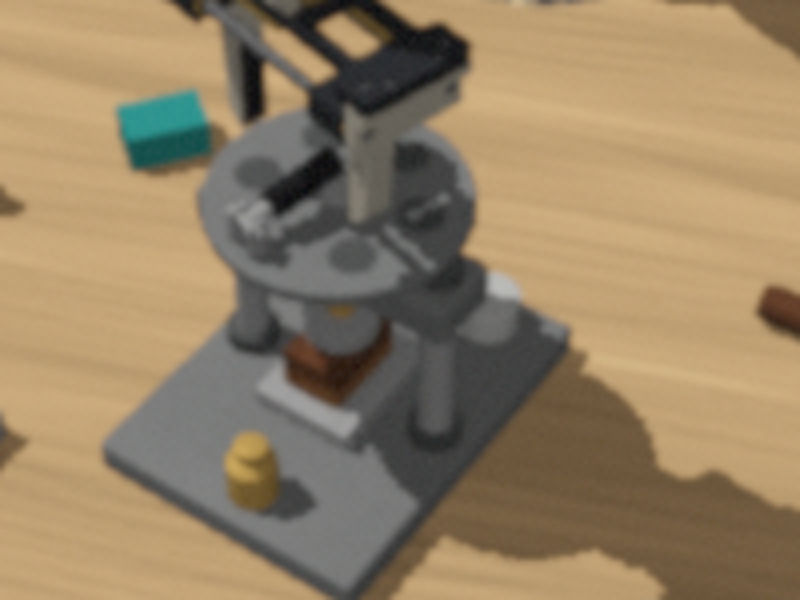

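Both views show the fingers above and astride the grip, with the jaw centre about 3 mm off (the grip's column is 309 against 316). I'll re-measure from this closer picture.

```bash
python3 - <<'E'
from fit import *
w=cv2.imread("pics/c_wrist.png");C=cam("wrist");s=robot.read_state();print(s["t"],s["eef_pos"],s["ee_rot"])
x=[.538,-.0235]
M=rot(s["ee_rot"]).as_matrix();
# use only angles on the image's upper half (fingers hide the lower)
A=np.arange(0,2*np.pi,.05);A=[a for a in A if (lambda p:p[1]<270)(proj("wrist",[x[0]+.08*np.cos(a),x[1]+.08*np.sin(a),.19],C))]
for _ in range(4): r=rim("wrist",w,x[:2],A,C=C);x=r[0]
print(r)
print("nut",onz("wrist",310,232,.195,C),"grip end",onz("wrist",309,243,.222,C),"grip near",onz("wrist",310,341,.215,C),"cheeks",onz("wrist",310,358,.21,C))
print("yaxis",M[:,1])
E
```

```text
2.8833 [ 0.55976546 -0.03722503  0.25236065] [1.53525382e-03 3.13234040e-01 9.49674557e-01 5.61420630e-04]
(array([ 0.53862689, -0.02531742,  0.07931074]), 77, np.float64(0.0012801829330502939))
nut [ 0.53970249 -0.02586644  0.195     ] grip end [ 0.53735199 -0.02425311  0.222     ] grip near [ 0.58233257 -0.05742891  0.215     ] cheeks [ 0.59321457 -0.06564675  0.21      ]
yaxis [0.59493907 0.80376824 0.00202812]
```

```bash
python3 -m jog '[[[-0.001,-0.003,-0.01],0,0],[[-0.001,-0.003,-0.022],0,0],[[-0.001,-0.003,-0.031],0,0],[[-0.001,-0.003,-0.034],0,0],[[-0.001,-0.003,-0.034],0,0],[[-0.001,-0.003,-0.034],0,0],[[-0.001,-0.003,-0.034],0,0]]' 15
python3 - <<'E'
from h import *
import cv2
s=robot.read_state();print(s["eef_pos"],s["ft_force"])
f=robot.grab_frame("wrist");cv2.imwrite("pics/d_wrist.png",f[:,:,::-1])
E
```

```text
t: 3.47
eef_pos: [0.5583, -0.0408, 0.2171]
ee_rot: [0.001, 0.314, 0.95, 0.0]
ft_force: [-0.5, 0.2, 0.2]
grip_width: 1.001
[ 0.55825522 -0.04077873  0.21713979] [-0.46915565  0.2105922   0.19588691]
```

View pics/d_wrist.png

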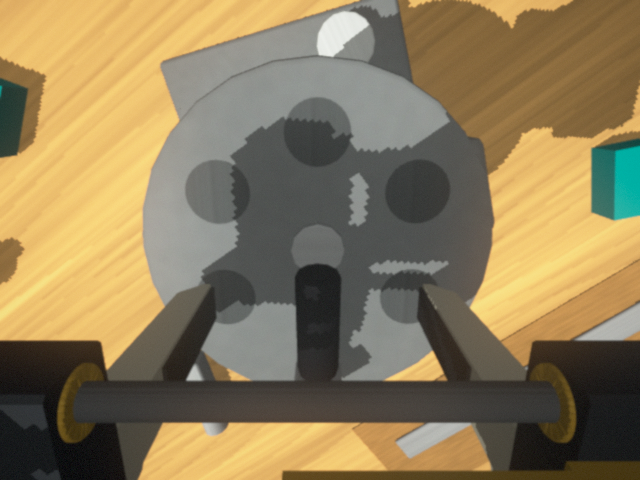

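The grip is now centred between the jaws (column 318) and the tip height is right. Closing gently.

```bash
python3 -m jog '[[[0,0,0],0,1],[[0,0,0],0,1],[[0,0,0],0,1],[[0,0,0],0,1],[[0,0,0],0,1],[[0,0,0],0,1],[[0,0,0],0,1],[[0,0,0],0,1],[[0,0,0],0,1],[[0,0,0],0,1]]' 15
python3 - <<'E'
from h import *
import cv2
s=robot.read_state();print(s["eef_pos"],s["ft_force"],s["grip_width"]*93)
E
```

```text
t: 4.35
eef_pos: [0.5578, -0.0407, 0.2166]
ee_rot: [-0.0, 0.314, 0.95, -0.0]
ft_force: [1.0, 0.4, 0.3]
grip_width: 0.331
[ 0.5578139  -0.0406754   0.21662417] [1.00063364 0.44090352 0.32086148] 30.769611074553552
```

```bash
python3 -m jog '[[[0,0,0],0,1],[[0,0,0],0,1],[[0,0,0],0,1],[[0,0,0],0,1]]' 15
python3 - <<'E'
from h import *
import cv2
s=robot.read_state();print(s["eef_pos"],s["ft_force"],s["grip_width"]*93)
f=robot.grab_frame("wrist");cv2.imwrite("pics/e_wrist.png",f[:,:,::-1])
E
```

```text
t: 4.68
eef_pos: [0.5581, -0.0402, 0.2167]
ee_rot: [0.0, 0.313, 0.95, 0.0]
ft_force: [0.9, 0.6, -0.3]
grip_width: 0.189
[ 0.55814476 -0.04015511  0.21666903] [ 0.85718643  0.63605321 -0.3359872 ] 17.599943076591885
```

View pics/e_wrist.png

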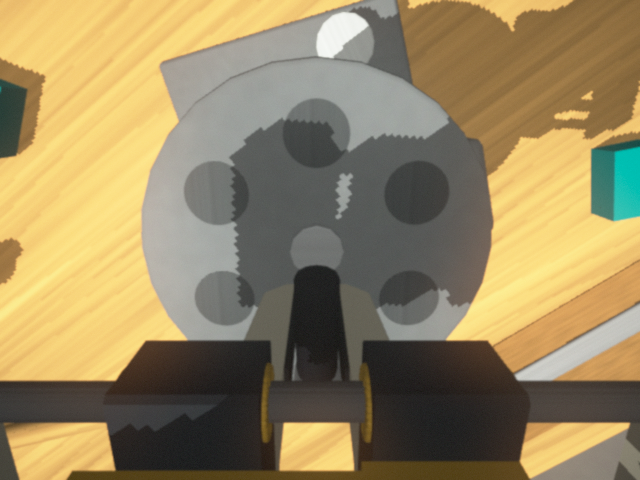

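Gripped at 17.6 mm, as expected for the 18 mm grip. Now swinging it up along an arc about the pivot.

```bash
python3 -m jog '[[[0,0,0.003],0,1],[[0.001,-0.001,0.006],0,1],[[0.0023,-0.0018,0.01],0,1],[[0.0037,-0.0027,0.0135],0,1],[[0.0055,-0.004,0.017],0,1],[[0.0073,-0.0054,0.02],0,1],[[0.0097,-0.0072,0.023],0,1],[[0.012,-0.009,0.026],0,1],[[0.0148,-0.011,0.028],0,1],[[0.0175,-0.013,0.03],0,1],[[0.0206,-0.0152,0.0315],0,1],[[0.0236,-0.0174,0.033],0,1],[[0.0236,-0.0174,0.033],0,1]]' 20
python3 - <<'E'
from h import *
import cv2
s=robot.read_state();print(s["eef_pos"],s["ft_force"],s["grip_width"]*93)
f=robot.grab_frame("scene");cv2.imwrite("pics/f_scene.png",cv2.resize(f[190:340,220:420,::-1],None,fx=4,fy=4,interpolation=cv2.INTER_CUBIC))
E
```

```text
t: 5.82
eef_pos: [0.5769, -0.054, 0.249]
ee_rot: [-0.007, 0.313, 0.95, 0.002]
ft_force: [-6.8, 8.2, -2.5]
grip_width: 0.186
[ 0.57686858 -0.05397622  0.24902148] [-6.75704765  8.1856613  -2.5316602 ] 17.330237126573873
```

View pics/f_scene.png

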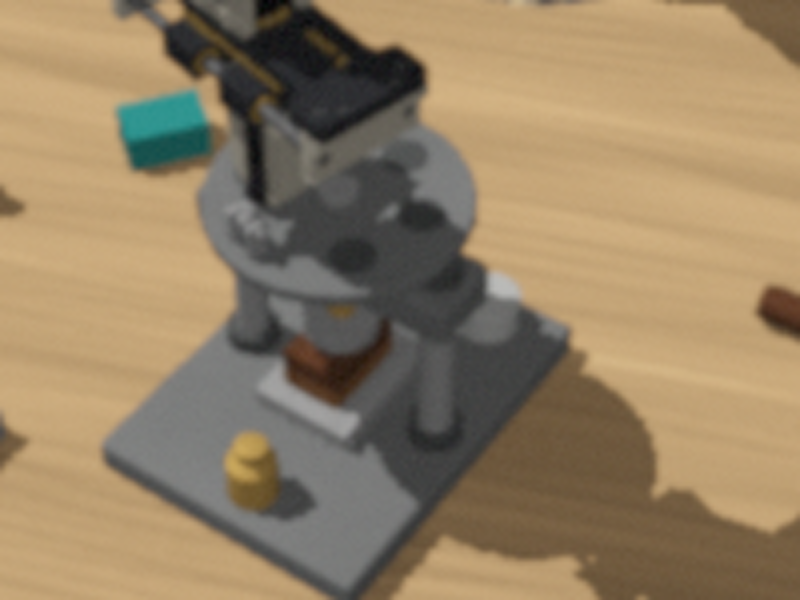

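Part-way up, with the arm lagging by its compliance (about 10 N inward). Continuing to the stop.

```bash
python3 -m jog '[[[0.0032,-0.0024,0.001],0,1],[[0.0064,-0.0048,0.0015],0,1],[[0.0096,-0.0071,0.0015],0,1],[[0.0129,-0.0095,0.0015],0,1],[[0.0129,-0.0095,0.0015],0,1]]' 30
python3 - <<'E'
from h import *
s=robot.read_state();print(s["eef_pos"],s["ft_force"])
E
python3 -m jog '[[[0.0016,-0.0012,0],0,1],[[0.0032,-0.0024,0],0,1],[[0.0032,-0.0024,0],0,1],[[0.0032,-0.0024,0],0,1]]' 30
python3 - <<'E'
from h import *
import cv2
s=robot.read_state();print(s["eef_pos"],s["ft_force"],s["torque"],s["grip_width"]*93)
f=robot.grab_frame("scene");cv2.imwrite("pics/g_scene.png",cv2.resize(f[190:340,220:420,::-1],None,fx=4,fy=4,interpolation=cv2.INTER_CUBIC))
f=robot.grab_frame("wrist");cv2.imwrite("pics/g_wrist.png",f[:,:,::-1])
E
```

```text
t: 6.28
eef_pos: [0.5889, -0.0628, 0.2524]
ee_rot: [-0.008, 0.313, 0.95, 0.002]
ft_force: [-11.8, 10.2, 6.3]
grip_width: 0.185
[ 0.58889023 -0.06275847  0.25235392] [-11.83164543  10.20004333   6.31827798]
t: 6.62
eef_pos: [0.5925, -0.0654, 0.2527]
ee_rot: [-0.007, 0.313, 0.95, 0.002]
ft_force: [-11.0, 8.4, 6.7]
grip_width: 0.181
[ 0.59253617 -0.06543468  0.25272823] [-10.97896342   8.40844043   6.74528051] [ 2.27847792  2.58880703 -0.00365537] 16.798703772421273
```

View pics/g_scene.png

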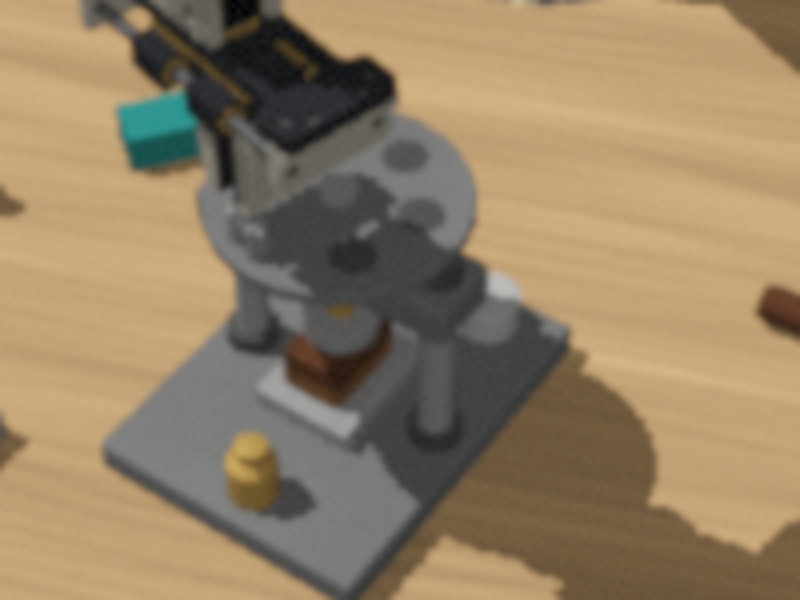

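View pics/g_wrist.png

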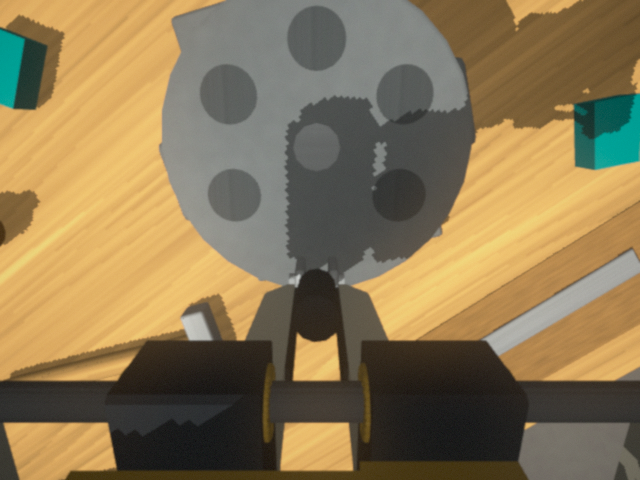

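The handle looks nearly upright. I'll compare the drawn end with the prediction and push a little more to feel the stop.

```bash
python3 - <<'E'
from h import *
C=cam("wrist");d=np.array([.804,-.595]);c=np.array([.5386,-.0247])
for th in(1.3,1.4,1.5,1.57,1.6):
    P=[[*(c+d*(.065-r*np.cos(th))),.208+r*np.sin(th)] for r in(.015,.065)]
    print(th,[np.round(proj("wrist",p,C),1) for p in P])
print(np.round(proj("wrist",[*c,.195],C),1))
E
python3 -m jog '[[[0.0016,-0.0012,0],0,1],[[0.0032,-0.0024,0],0,1],[[0.0032,-0.0024,0],0,1],[[0.0032,-0.0024,0],0,1]]' 30
```

```text
1.3 [array([316.9, 282.3]), array([317.1, 300.9])]
1.4 [array([316.9, 285.4]), array([317.1, 319.2])]
1.5 [array([316.8, 288.5]), array([317.1, 336.6])]
1.57 [array([316.8, 290.5]), array([317.1, 348.2])]
1.6 [array([316.8, 291.4]), array([317.1, 353. ])]
[316.9 147.1]
t: 7.05
eef_pos: [0.5962, -0.0682, 0.2527]
ee_rot: [-0.007, 0.313, 0.95, 0.002]
ft_force: [-9.0, 8.4, 6.1]
grip_width: 0.172
```

```bash
python3 - <<'E'
from h import *
import cv2
C=cam("wrist");d=np.array([.804,-.595]);c=np.array([.5386,-.0247])
f=robot.grab_frame("wrist")[:,:,::-1].copy();cv2.imwrite("pics/h_wrist.png",cv2.resize(f[120:400,190:450],None,fx=2,fy=2))
for th in(1.3,1.4,1.5,1.57,1.6):
    print(th,[np.round(proj("wrist",[*(c+d*(.065-r*np.cos(th))),.208+r*np.sin(th)],C),1) for r in(.015,.065)])
print(np.round(proj("wrist",[*c,.195],C),1),np.round(proj("wrist",[*(c+d*.065),.208],C),1))
E
```

```text
1.3 [array([317. , 273.2]), array([317.4, 288.8])]
1.4 [array([317. , 276.3]), array([317.4, 307.3])]
1.5 [array([317. , 279.4]), array([317.4, 325.1])]
1.57 [array([317. , 281.5]), array([317.3, 336.8])]
1.6 [array([317. , 282.4]), array([317.3, 341.7])]
[317.1 137.5] [317. 270.]
```

View pics/h_wrist.png

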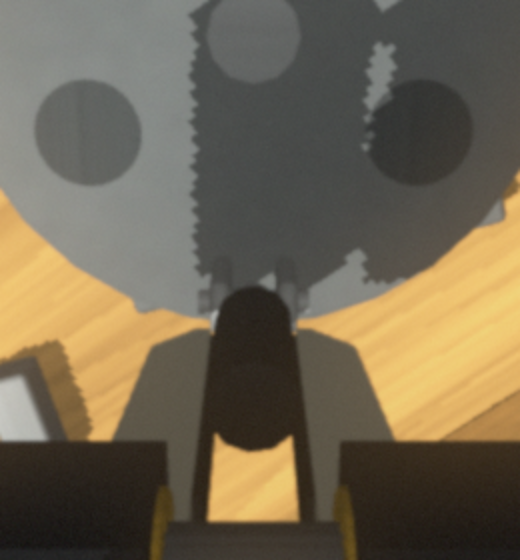

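The handle reached about 1.5 rad, but the pads slid about 7 mm outward along the grip, so their friction is low. I'll let go, rise and turn the tool half a turn. That leaves the last joint enough range to keep the jaws tangential through the whole crank. Then I'll regrip centred.

```bash
python3 -m jog '[[[0,0,0],0,0.5],[[0,0,0],0,0.5],[[0,0,0],0,0.5],[[0,0,0],0,0.5],[[0,0,0.01],0,0.5],[[-0.004,0.004,0.03],0,0.5],[[-0.01,0.009,0.055],7,0.5],[[-0.01,0.009,0.07],14,0.5],[[-0.01,0.009,0.07],21,0.5],[[-0.01,0.009,0.07],28,0.5],[[-0.01,0.009,0.07],35,0.5],[[-0.01,0.009,0.07],42,0.5],[[-0.01,0.009,0.07],49,0.5],[[-0.01,0.009,0.07],56,0.5],[[-0.01,0.009,0.07],63,0.5],[[-0.01,0.009,0.07],70,0.5],[[-0.01,0.009,0.07],77,0.5],[[-0.01,0.009,0.07],84,0.5],[[-0.01,0.009,0.07],91,0.5]]'
python3 - <<'E'
from h import *
s=robot.read_state();print(s["eef_pos"],s["ft_force"],s["joints"])
E
```

```text
t: 8.68
eef_pos: [0.591, -0.0644, 0.3221]
ee_rot: [0.0, -0.459, 0.888, -0.001]
ft_force: [-0.1, 1.1, -0.4]
grip_width: 0.502
[ 0.59100329 -0.06435304  0.32210158] [-0.1000087   1.0574263  -0.37943899] [ 0.13052145  0.46289188 -0.09542379  1.46345016  0.04673377  1.21620538
  2.5544857 ]
```

Counter-clockwise turns increase j7, so the half turn would go the wrong way. I'll go back to 12° ahead of tangential, which leaves about 4 rad of clockwise turning, and look at the handle on the way.

```bash
python3 -m jog '[[[0,0,0],-7,0.5],[[0,0,0],-14,0.5],[[0,0,0],-21,0.5],[[0,0,0],-28,0.5],[[0,0,0],-35,0.5],[[0,0,0],-42,0.5],[[0,0,0],-49,0.5],[[0,0,0],-56,0.5],[[0,0,0],-63,0.5],[[0,0,0],-70,0.5],[[0,0,0],-77,0.5],[[0,0,0],-79,0.5],[[0,0,0],-79,0.5]]'
python3 - <<'E'
from h import *
import cv2
s=robot.read_state();print(s["eef_pos"],s["ft_force"],s["joints"])
C=cam("wrist");d=np.array([.804,-.595]);c=np.array([.5386,-.0247])
f=robot.grab_frame("wrist")[:,:,::-1].copy();cv2.imwrite("pics/i_wrist.png",f)
for th in(1.3,1.4,1.5,1.57,1.6):
    print(th,[np.round(proj("wrist",[*(c+d*(.065-r*np.cos(th))),.208+r*np.sin(th)],C),1) for r in(.015,.065)])
print(np.round(proj("wrist",[*c,.195],C),1),np.round(proj("wrist",[*(c+d*.065),.208],C),1))
f=robot.grab_frame("scene");cv2.imwrite("pics/i_scene.png",cv2.resize(f[190:340,220:420,::-1],None,fx=4,fy=4,interpolation=cv2.INTER_CUBIC))
E
```

```text
t: 9.77
eef_pos: [0.591, -0.0639, 0.322]
ee_rot: [0.001, 0.213, 0.977, -0.0]
ft_force: [-0.1, 0.2, -0.0]
grip_width: 0.501
[ 0.59101944 -0.06391096  0.32203741] [-0.13335588  0.22672276 -0.00690546] [-0.07984074  0.46799586  0.24244144  1.47081482 -0.11472989  1.21557997
  1.31831302]
1.3 [array([317.7, 240.8]), array([323.4, 245.5])]
1.4 [array([317.2, 243.1]), array([320.8, 257.7])]
1.5 [array([316.8, 245.3]), array([318.2, 269.6])]
1.57 [array([316.4, 246.9]), array([316.5, 277.6])]
1.6 [array([316.3, 247.5]), array([315.7, 280.9])]
[336.6 142.3] [316.4 239.7]
```

View pics/i_wrist.png

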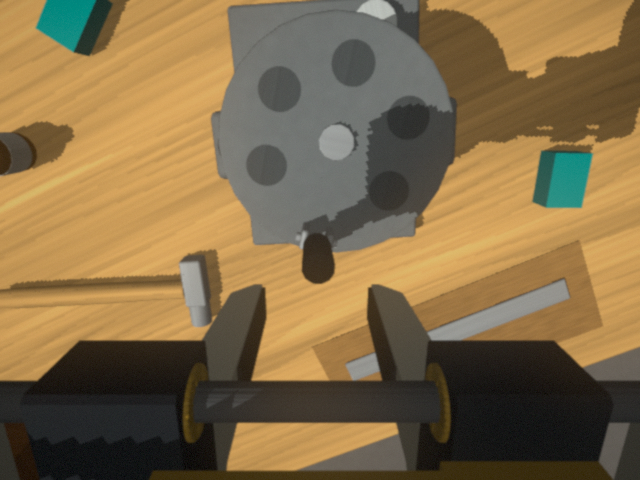

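View pics/i_scene.png

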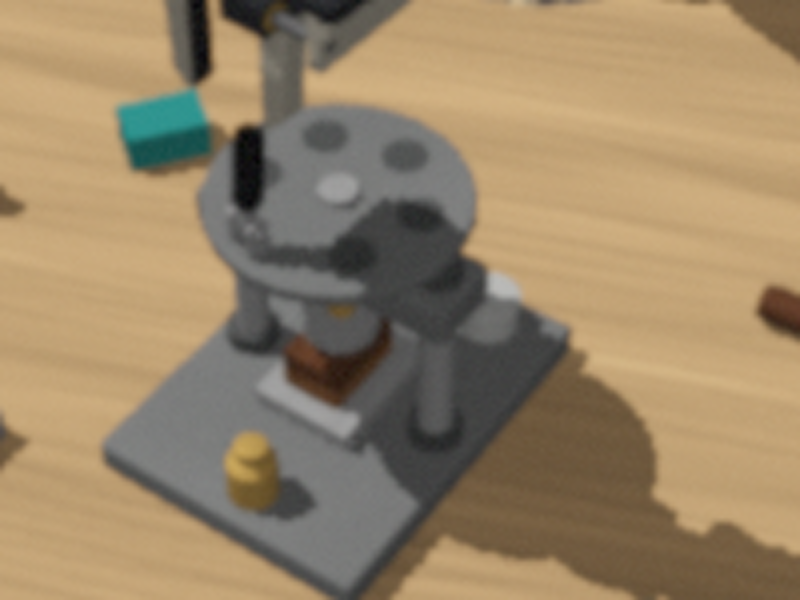

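The handle stands at about 1.49 rad, 0.1 short of the stop (nut predicted exactly at (336.6,142.3), handle end seen at row 268). I'll shut the fingers and nudge it outward against the stop from the inside.

```bash
python3 -m jog '[[[-0.0095,0.007,0],-6,1],[[-0.019,0.014,0],-12,1],[[-0.0285,0.021,0],-12,1],[[-0.0285,0.021,0],-12,1],[[-0.0285,0.021,0],-12,1],[[-0.0285,0.021,-0.01],-12,1],[[-0.0285,0.021,-0.025],-12,1],[[-0.0285,0.021,-0.04],-12,1],[[-0.0285,0.021,-0.047],-12,1],[[-0.0245,0.018,-0.047],-12,1],[[-0.0201,0.0148,-0.047],-12,1],[[-0.0161,0.0118,-0.047],-12,1],[[-0.0161,0.0118,-0.047],-12,1]]' 20
python3 -m jog '[[[0.0016,-0.0012,0],0,1],[[0.0032,-0.0024,0],0,1],[[0.0032,-0.0024,0],0,1]]' 20
python3 -m jog '[[[0.0016,-0.0012,0],0,1],[[0.0032,-0.0024,0],0,1],[[0.0032,-0.0024,0],0,1]]' 20
```

```text
t: 10.95
eef_pos: [0.5753, -0.0523, 0.2747]
ee_rot: [0.0, 0.314, 0.949, 0.0]
ft_force: [-0.7, 1.1, 0.8]
grip_width: 0.008
t: 11.2
eef_pos: [0.5776, -0.0538, 0.2747]
ee_rot: [-0.0, 0.314, 0.95, 0.0]
ft_force: [-4.0, 1.4, 3.4]
grip_width: 0.004
t: 11.45
eef_pos: [0.5786, -0.0543, 0.2746]
ee_rot: [-0.004, 0.313, 0.95, 0.001]
ft_force: [-8.9, 4.2, 8.4]
grip_width: 0.009
```

```bash
python3 -m jog '[[[0.0016,-0.0012,0],0,1],[[0.0032,-0.0024,0],0,1],[[0.0032,-0.0024,0],0,1]]' 20
python3 -m jog '[[[0.0016,-0.0012,0],0,1],[[0.0032,-0.0024,0],0,1],[[0.0032,-0.0024,0],0,1]]' 20
python3 - <<'E'
from h import *
import cv2
s=robot.read_state();print(s["eef_pos"],s["ft_force"])
f=robot.grab_frame("scene");cv2.imwrite("pics/j_scene.png",cv2.resize(f[190:340,220:420,::-1],None,fx=4,fy=4,interpolation=cv2.INTER_CUBIC))
E
```

```text
t: 11.7
eef_pos: [0.5794, -0.0546, 0.2747]
ee_rot: [-0.007, 0.313, 0.95, 0.002]
ft_force: [-13.9, 6.7, 11.9]
grip_width: 0.007
t: 11.95
eef_pos: [0.5801, -0.0548, 0.2747]
ee_rot: [-0.011, 0.312, 0.95, 0.003]
ft_force: [-17.8, 10.2, 15.9]
grip_width: 0.006
[ 0.58014709 -0.05480862  0.27466348] [-17.81611842  10.24205131  15.89467412]
```

View pics/j_scene.png

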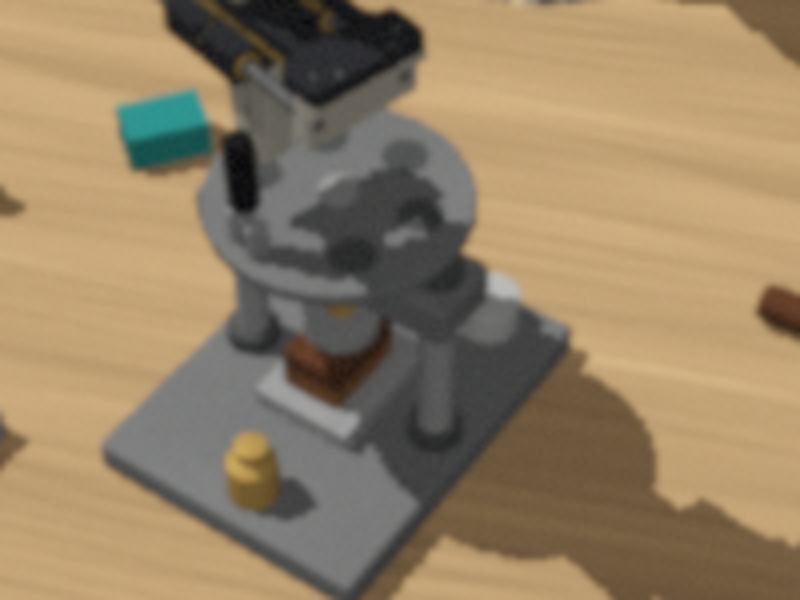

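The push-back rose to about 20 N with almost no motion, and the picture shows the handle leaning slightly outward, so it is at its stop. Backing off, rising and re-approaching for a centred grip.

```bash
python3 -m jog '[[[-0.008,0.006,0],0,1],[[-0.016,0.012,0],0,1],[[-0.016,0.012,0.02],0,0.5],[[-0.016,0.012,0.045],0,0.5],[[-0.008,0.006,0.05],6,0.5],[[0.0042,-0.0024,0.05],12,0.5],[[0.0042,-0.0024,0.05],12,0.5],[[0.0042,-0.0024,0.05],12,0.5],[[0.0042,-0.0024,0.05],12,0.5]]' 20
python3 - <<'E'
from h import *
import cv2
s=robot.read_state();print(s["eef_pos"],s["ft_force"],s["joints"][6])
C=cam("wrist");d=np.array([.804,-.595]);c=np.array([.5386,-.0247])
f=robot.grab_frame("wrist")[:,:,::-1].copy();cv2.imwrite("pics/k_wrist.png",cv2.resize(f[80:360,180:460],None,fx=2,fy=2))
for th in(1.4,1.5,1.57,1.6):
    print(th,[np.round((np.array(proj("wrist",[*(c+d*(.065-r*np.cos(th))),.208+r*np.sin(th)],C))-[180,80])*2,1) for r in(.015,.065)])
print((np.array(proj("wrist",[*c,.195],C))-[180,80])*2)
E
```

```text
t: 12.75
eef_pos: [0.5913, -0.0635, 0.3235]
ee_rot: [-0.0, 0.214, 0.977, -0.0]
ft_force: [-0.9, -0.6, -0.4]
grip_width: 0.455
[ 0.59134641 -0.0634547   0.32351398] [-0.86003244 -0.60117445 -0.35048498] 1.3164108900787606
1.4 [array([272.7, 325. ]), array([279.3, 353.4])]
1.5 [array([271.7, 329.5]), array([274.3, 377. ])]
1.57 [array([271.1, 332.5]), array([270.8, 393. ])]
1.6 [array([270.8, 333.8]), array([269.3, 399.6])]
[310.93329982 124.67396412]
```

View pics/k_wrist.png

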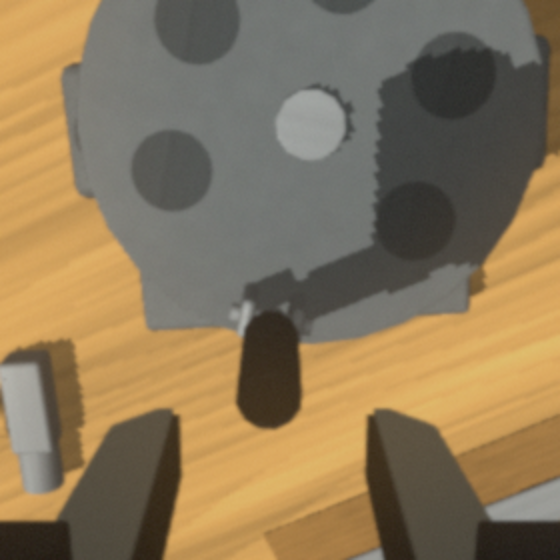

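The nut is exactly where predicted, and the handle end at crop row 398 means a fold of about 1.60, against the stop. Descending and gripping.

```bash
python3 -m jog '[[[0.0005,-0.0005,-0.02],0,0.5],[[0.0005,-0.0005,-0.045],0,0.5],[[0.0005,-0.0005,-0.064],0,0.5],[[0.0005,-0.0005,-0.07],0,0.5],[[0.0005,-0.0005,-0.07],0,0.5],[[0.0005,-0.0005,-0.07],0,1],[[0.0005,-0.0005,-0.07],0,1],[[0.0005,-0.0005,-0.07],0,1],[[0.0005,-0.0005,-0.07],0,1],[[0.0005,-0.0005,-0.07],0,1],[[0.0005,-0.0005,-0.07],0,1],[[0.0005,-0.0005,-0.07],0,1]]' 45
python3 - <<'E'
from h import *
s=robot.read_state();print(s["eef_pos"],s["ft_force"],s["grip_width"]*93,s["joints"][6])
E
```

```text
t: 13.8
eef_pos: [0.5923, -0.0647, 0.2551]
ee_rot: [0.001, 0.213, 0.977, -0.0]
ft_force: [-1.3, -1.0, 5.0]
grip_width: 0.185
[ 0.59232981 -0.06474375  0.2550653 ] [-1.28612938 -1.04976813  4.96259184] 17.201723816502035 1.3347532293640292
```

Gripped at 17.2 mm. I'll make a helper that reports wheel angle, radius and tangential push, and tabulates the circle steps.

```bash
cat > st.py <<'E'
from h import *
import sys,json,os
c=np.array([.5386,-.0247]);Rr=.0667;f0=-36.5
s=robot.read_state();p=s["eef_pos"][:2]-c;F=s["ft_force"]
a=np.degrees(np.arctan2(p[1],p[0]));u=p/np.hypot(*p);tc=np.array([u[1],-u[0]])  # clockwise tangent
D=(f0-a)%360
D=D-360 if D>300 else D
print("t %.2f turned %.1f deg (%.3f rad) R %.1f mm  Ft(resist) %.2f Fr(out) %.2f Fz %.2f z %.4f w %.1f j7 %.2f"%(s["t"],D,np.radians(D),1e3*np.hypot(*p),-F[:2]@tc,F[:2]@u,F[2],s["eef_pos"][2],s["grip_width"]*93,s["joints"][6]))
if len(sys.argv)>1:
    k=float(sys.argv[1]);P=lambda d:Rr*np.array([np.cos(np.radians(f0-d)),np.sin(np.radians(f0-d))])
    for st in(5,10,15,20): print(st,np.round(P(k+st)-P(k),4))
E
python3 st.py 0
```

```text
t 13.80 turned 0.2 deg (0.003 rad) R 67.0 mm  Ft(resist) -1.61 Fr(out) -0.40 Fz 4.96 z 0.2551 w 17.2 j7 1.33
5 [-0.0037 -0.0045]
10 [-0.0077 -0.0087]
15 [-0.0121 -0.0125]
20 [-0.0168 -0.0159]
```

```bash
python3 -m jog '[[[-0.0037,-0.0045,0],-5,1],[[-0.0077,-0.0087,0],-10,1],[[-0.0121,-0.0125,0],-15,1],[[-0.0121,-0.0125,0],-15,1],[[-0.0121,-0.0125,0],-15,1]]' 45; python3 st.py 15
```

```text
t: 14.22
eef_pos: [0.583, -0.0749, 0.2551]
ee_rot: [0.003, 0.338, 0.941, 0.002]
ft_force: [4.7, 2.0, 0.0]
grip_width: 0.186
t 14.22 turned 12.0 deg (0.209 rad) R 67.0 mm  Ft(resist) 4.84 Fr(out) 1.62 Fz 0.02 z 0.2551 w 17.3 j7 1.13
5 [-0.0047 -0.0034]
10 [-0.0097 -0.0064]
15 [-0.0149 -0.009 ]
20 [-0.0204 -0.0111]
```

```bash
python3 -m jog '[[[-0.0047,-0.0034,0],-5,1],[[-0.0097,-0.0064,0],-10,1],[[-0.0097,-0.0064,0],-10,1],[[-0.0097,-0.0064,0],-10,1]]' 45 >/dev/null; python3 st.py 25
```

```text
t 14.55 turned 22.7 deg (0.396 rad) R 67.1 mm  Ft(resist) 5.38 Fr(out) 2.06 Fz 1.21 z 0.2551 w 17.6 j7 1.00
5 [-0.0052 -0.0026]
10 [-0.0107 -0.0046]
15 [-0.0163 -0.0062]
20 [-0.022  -0.0074]
```

```bash
python3 -c "
import numpy as np
P=lambda d:.0667*np.array([np.cos(np.radians(-36.5-d)),np.sin(np.radians(-36.5-d))])
for k in range(25,270,10): print(k,np.round(P(k+5)-P(k),4),np.round(P(k+10)-P(k),4))"
```

```text
25 [-0.0052 -0.0026] [-0.0107 -0.0046]
35 [-0.0056 -0.0016] [-0.0113 -0.0027]
45 [-0.0058 -0.0006] [-0.0116 -0.0007]
55 [-0.0058  0.0004] [-0.0116  0.0013]
65 [-0.0056  0.0014] [-0.0111  0.0033]
75 [-0.0053  0.0024] [-0.0104  0.0052]
85 [-0.0048  0.0033] [-0.0093  0.0069]
95 [-0.0042  0.004 ] [-0.008   0.0084]
105 [-0.0034  0.0047] [-0.0064  0.0097]
115 [-0.0026  0.0052] [-0.0046  0.0107]
125 [-0.0016  0.0056] [-0.0027  0.0113]
135 [-0.0006  0.0058] [-0.0007  0.0116]
145 [0.0004 0.0058] [0.0013 0.0116]
155 [0.0014 0.0056] [0.0033 0.0111]
165 [0.0024 0.0053] [0.0052 0.0104]
175 [0.0033 0.0048] [0.0069 0.0093]
185 [0.004  0.0042] [0.0084 0.008 ]
195 [0.0047 0.0034] [0.0097 0.0064]
205 [0.0052 0.0026] [0.0107 0.0046]
215 [0.0056 0.0016] [0.0113 0.0027]
225 [0.0058 0.0006] [0.0116 0.0007]
235 [ 0.0058 -0.0004] [ 0.0116 -0.0013]
245 [ 0.0056 -0.0014] [ 0.0111 -0.0033]
255 [ 0.0053 -0.0024] [ 0.0104 -0.0052]
265 [ 0.0048 -0.0033] [ 0.0093 -0.0069]
```

```bash
python3 -m jog '[[[-0.0052,-0.0026,0],-5,1],[[-0.0107,-0.0046,0],-10,1],[[-0.0107,-0.0046,0],-10,1],[[-0.0107,-0.0046,0],-10,1]]' 45 >/dev/null; python3 st.py
python3 -m jog '[[[-0.0056,-0.0016,0],-5,1],[[-0.0113,-0.0027,0],-10,1],[[-0.0113,-0.0027,0],-10,1],[[-0.0113,-0.0027,0],-10,1]]' 45 >/dev/null; python3 st.py
python3 -m jog '[[[-0.0058,-0.0006,0],-5,1],[[-0.0116,-0.0007,0],-10,1],[[-0.0116,-0.0007,0],-10,1],[[-0.0116,-0.0007,0],-10,1]]' 45 >/dev/null; python3 st.py
```

```text
t 14.88 turned 33.3 deg (0.581 rad) R 67.2 mm  Ft(resist) 5.06 Fr(out) 2.34 Fz 1.44 z 0.2551 w 17.7 j7 0.86
t 15.22 turned 43.7 deg (0.763 rad) R 67.3 mm  Ft(resist) 4.50 Fr(out) 2.08 Fz 2.11 z 0.2551 w 17.3 j7 0.72
t 15.55 turned 54.0 deg (0.943 rad) R 67.4 mm  Ft(resist) 4.75 Fr(out) 2.35 Fz 3.76 z 0.2550 w 17.2 j7 0.57
```

```bash
python3 -m jog '[[[-0.0058,0.0004,0],-5,1],[[-0.0116,0.0013,0],-10,1],[[-0.0116,0.0013,0],-10,1],[[-0.0116,0.0013,0],-10,1]]' 45 >/dev/null; python3 st.py
python3 -m jog '[[[-0.0056,0.0014,0],-5,1],[[-0.0111,0.0033,0],-10,1],[[-0.0111,0.0033,0],-10,1],[[-0.0111,0.0033,0],-10,1]]' 45 >/dev/null; python3 st.py
python3 -m jog '[[[-0.0053,0.0024,0],-5,1],[[-0.0104,0.0052,0],-10,1],[[-0.0104,0.0052,0],-10,1],[[-0.0104,0.0052,0],-10,1]]' 45 >/dev/null; python3 st.py
```

```text
t 15.88 turned 64.3 deg (1.122 rad) R 67.4 mm  Ft(resist) 5.87 Fr(out) 2.16 Fz 5.40 z 0.2550 w 17.2 j7 0.43
t 16.22 turned 74.4 deg (1.298 rad) R 67.5 mm  Ft(resist) 3.51 Fr(out) 3.55 Fz 6.29 z 0.2550 w 17.5 j7 0.27
t 16.55 turned 84.2 deg (1.470 rad) R 67.5 mm  Ft(resist) 4.49 Fr(out) 1.95 Fz 7.23 z 0.2550 w 17.6 j7 0.12
```

```bash
python3 -m jog '[[[-0.0051,0.0029,0.001],-5,1],[[-0.0098,0.0063,0.001],-10,1],[[-0.0098,0.0063,0.001],-10,1],[[-0.0098,0.0063,0.001],-10,1]]' 45 >/dev/null; python3 st.py
python3 -m jog '[[[-0.0042,0.004,0],-5,1],[[-0.008,0.0084,0],-10,1],[[-0.008,0.0084,0],-10,1],[[-0.008,0.0084,0],-10,1]]' 45 >/dev/null; python3 st.py
python3 -m jog '[[[-0.0034,0.0047,0],-5,1],[[-0.0064,0.0097,0],-10,1],[[-0.0064,0.0097,0],-10,1],[[-0.0064,0.0097,0],-10,1]]' 45 >/dev/null; python3 st.py
```

```text
t 16.88 turned 94.6 deg (1.651 rad) R 67.5 mm  Ft(resist) 5.30 Fr(out) -0.50 Fz 2.67 z 0.2551 w 17.2 j7 -0.04
t 17.22 turned 104.1 deg (1.816 rad) R 67.5 mm  Ft(resist) 5.95 Fr(out) -1.70 Fz 0.51 z 0.2551 w 17.3 j7 -0.21
t 17.55 turned 113.5 deg (1.981 rad) R 67.5 mm  Ft(resist) 6.58 Fr(out) -2.68 Fz -0.17 z 0.2551 w 17.6 j7 -0.37
```

Push is rising (5.3, 5.95, 6.6 N), so a touch is possible. Next come smaller steps, with a look at the pad.

```bash
python3 st.py; python3 -m jog '[[[-0.0026,0.0052,0],-5,1],[[-0.0026,0.0052,0],-5,1],[[-0.0026,0.0052,0],-5,1]]' 45 >/dev/null; python3 st.py
python3 -m jog '[[[0,0,0],0,1]]' 45 >/dev/null; python3 st.py
python3 -m jog '[[[-0.002,0.0055,0],-5,1],[[-0.002,0.0055,0],-5,1],[[-0.002,0.0055,0],-5,1]]' 45 >/dev/null; python3 st.py
python3 -m jog '[[[0,0,0],0,1]]' 45 >/dev/null; python3 st.py
python3 - <<'E'
from h import *
import cv2
f=robot.grab_frame("scene");cv2.imwrite("pics/l_scene.png",cv2.resize(f[235:320,250:360,::-1],None,fx=6,fy=6,interpolation=cv2.INTER_CUBIC))
E
```

```text
t 17.55 turned 113.5 deg (1.981 rad) R 67.5 mm  Ft(resist) 6.58 Fr(out) -2.68 Fz -0.17 z 0.2551 w 17.6 j7 -0.37
t 17.80 turned 118.0 deg (2.060 rad) R 67.5 mm  Ft(resist) 8.34 Fr(out) -3.44 Fz -0.51 z 0.2551 w 17.4 j7 -0.45
t 17.88 turned 118.0 deg (2.059 rad) R 67.5 mm  Ft(resist) 7.59 Fr(out) -3.48 Fz -0.60 z 0.2551 w 17.4 j7 -0.45
t 18.13 turned 122.6 deg (2.141 rad) R 67.5 mm  Ft(resist) 8.73 Fr(out) -2.54 Fz -0.39 z 0.2551 w 17.3 j7 -0.54
t 18.22 turned 122.6 deg (2.140 rad) R 67.5 mm  Ft(resist) 7.71 Fr(out) -2.03 Fz -0.37 z 0.2551 w 17.2 j7 -0.54
```

View pics/l_scene.png

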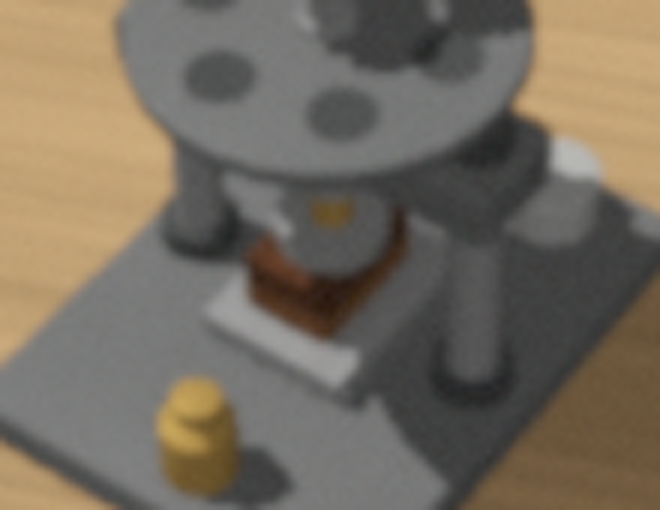

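```bash
for i in 1 2 3 4 5; do python3 -m jog '[[[0,0,0],0,1]]' >/dev/null; python3 st.py; done
python3 - <<'E'
import cv2,numpy as np
from rig import robot
f=robot.grab_frame("scene")[:,:,::-1]
a=cv2.imread("pics/a_scene.png");g=cv2.imread("pics/f_scene.png")
cv2.imwrite("pics/m_full.png",f)
cv2.imwrite("pics/m_cmp.png",np.hstack([cv2.resize(x[255:310,275:335],(400,367),interpolation=cv2.INTER_CUBIC) for x in(a,f)]))
E
```

```text
t 18.35 turned 122.6 deg (2.140 rad) R 67.5 mm  Ft(resist) 8.73 Fr(out) -3.08 Fz -0.93 z 0.2551 w 17.3 j7 -0.54
t 18.43 turned 122.6 deg (2.140 rad) R 67.5 mm  Ft(resist) 7.33 Fr(out) -3.62 Fz -0.20 z 0.2551 w 17.4 j7 -0.54
t 18.52 turned 122.6 deg (2.140 rad) R 67.5 mm  Ft(resist) 7.60 Fr(out) -3.46 Fz -1.37 z 0.2551 w 17.4 j7 -0.54
t 18.60 turned 122.6 deg (2.140 rad) R 67.5 mm  Ft(resist) 8.20 Fr(out) -3.56 Fz -0.90 z 0.2551 w 17.5 j7 -0.54
t 18.68 turned 122.6 deg (2.140 rad) R 67.5 mm  Ft(resist) 7.86 Fr(out) -3.04 Fz -0.38 z 0.2551 w 17.5 j7 -0.54
```

View pics/m_cmp.png

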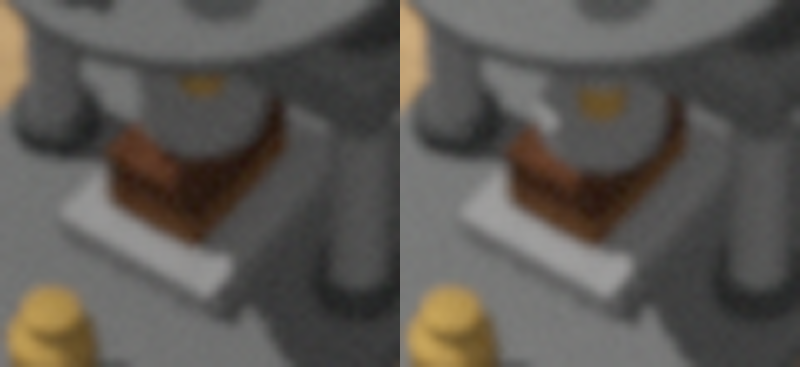

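The pad's lower edge moved about 2.5 px down between the two pictures. I'll measure that sub-pixel as a cross-check and fit the hinge to the force data.

```bash
cat > fitF.py <<'E'
import numpy as np
from scipy.optimize import least_squares
D=np.array([(.209,4.84),(.396,5.38),(.581,5.06),(.763,4.50),(.943,4.75),(1.122,5.87),(1.298,3.51),(1.470,4.49),(1.651,5.30),(1.816,5.95),(1.981,6.58),(2.06,8.34),(2.06,7.59)]+[(2.14,f) for f in(8.73,7.71,8.73,7.33,7.6,8.2,7.86)])
import sys
D=np.vstack([D]+[np.array(eval(a)) for a in sys.argv[1:]]) if len(sys.argv)>1 else D
for sl in(5,4.3,None):
    m=(lambda p:p[0]+(sl or p[2])*np.maximum(0,D[:,0]-p[1])-D[:,1])
    s=least_squares(m,[4.8,1.6,5.]);J=s.jac;
    print("slope",sl or s.x[2],"base %.2f touch %.3f rms %.2f"%(*s.x[:2],np.std(s.fun)))
E
python3 fitF.py
python3 - <<'E'
from h import *
import cv2
a=cv2.imread("pics/a_scene.png");f=cv2.imread("pics/m_full.png")
S=cam("scene")
for z in(.07,.09):print(np.array(proj("scene",[.5386,-.0247,z-.01],S))-proj("scene",[.5386,-.0247,z],S),proj("scene",[.5386,-.0247,z],S))
# lower pad edge: redness step along columns
def edge(im,u):
    L=cv2.GaussianBlur(im,(3,3),0).astype(float);r=(L[:,:,2]-L[:,:,0])  # red - blue
    col=r[268:292,u]; d=np.diff(np.convolve(col,[.25,.5,.25],'same'))[1:-1]
    k=d.argmax()
    if 0<k<len(d)-1: k=k+.5*(d[k-1]-d[k+1])/(d[k-1]-2*d[k]+d[k+1])
    return 268+k
for u in range(296,314,2): print(u,round(edge(a,u),2),round(edge(f,u),2))
E
```

```text
slope 5 base 4.80 touch 1.507 rms 0.57
slope 4.3 base 4.84 touch 1.439 rms 0.59
slope 5.963605925709558 base 4.80 touch 1.594 rms 0.55
[0.04979485 2.71375092] (np.float64(304.4991734811945), np.float64(273.0082889030018))
[0.05091979 2.77505858] (np.float64(304.3979010870107), np.float64(267.48908237346205))
296 272.77 274.88
298 274.69 276.64
300 276.24 277.83
302 276.77 278.68
304 276.91 268
306 276.81 268
308 276.28 279.17
310 275.88 278.4
312 275.25 277.0
```

```bash
python3 - <<'E'
import cv2,numpy as np
a=cv2.imread("pics/a_scene.png");f=cv2.imread("pics/m_full.png")
# redness ratio image is insensitive to shade
def q(im):
    L=cv2.GaussianBlur(im,(3,3),0).astype(np.float32);return L[:,:,2]-L[:,:,0]
A,F=q(a),q(f)
for (u0,u1,v0,v1) in((294,314,270,284),(296,314,272,282),(298,312,270,284),(294,304,268,282),(304,316,270,284)):
    # static reference: blank lower/bed part
    T=A[v0:v1,u0:u1];m=cv2.matchTemplate(F[v0-6:v1+8,u0-4:u1+4],T,cv2.TM_CCOEFF_NORMED)
    k=np.unravel_index(m.argmax(),m.shape)
    c=m[:,k[1]];y=k[0]+.5*(c[k[0]-1]-c[k[0]+1])/(c[k[0]-1]-2*c[k[0]]+c[k[0]+1]) if 0<k[0]<len(c)-1 else k[0]
    print((u0,v0),"dv %.2f du %d cc %.2f -> mm %.1f rad %.2f"%(y-6,k[1]-4,m.max(),(y-6)/.274,(y-6)/.274/6.366))
E
python3 - <<'E'
import cv2,numpy as np
a=cv2.imread("pics/a_scene.png");f=cv2.imread("pics/m_full.png")
for im in(a,f):
    L=cv2.GaussianBlur(im,(3,1),0).astype(int); print([tuple(L[v,306]) [0::2]+(v,) for v in range(264,288)])
E
```

```text
(294, 270) dv 2.04 du 0 cc 0.93 -> mm 7.5 rad 1.17
(296, 272) dv 1.75 du 0 cc 0.98 -> mm 6.4 rad 1.00
(298, 270) dv 2.45 du 0 cc 0.93 -> mm 8.9 rad 1.40
(294, 268) dv 0.85 du -1 cc 0.97 -> mm 3.1 rad 0.49
(304, 270) dv 3.07 du -2 cc 0.93 -> mm 11.2 rad 1.76
[(np.int64(79), np.int64(80), 264), (np.int64(63), np.int64(70), 265), (np.int64(50), np.int64(77), 266), (np.int64(44), np.int64(90), 267), (np.int64(49), np.int64(93), 268), (np.int64(65), np.int64(87), 269), (np.int64(75), np.int64(81), 270), (np.int64(76), np.int64(78), 271), (np.int64(78), np.int64(79), 272), (np.int64(77), np.int64(78), 273), (np.int64(80), np.int64(79), 274), (np.int64(78), np.int64(79), 275), (np.int64(77), np.int64(78), 276), (np.int64(73), np.int64(75), 277), (np.int64(51), np.int64(59), 278), (np.int64(27), np.int64(48), 279), (np.int64(20), np.int64(44), 280), (np.int64(17), np.int64(43), 281), (np.int64(15), np.int64(41), 282), (np.int64(17), np.int64(40), 283), (np.int64(16), np.int64(42), 284), (np.int64(20), np.int64(49), 285), (np.int64(24), np.int64(54), 286), (np.int64(27), np.int64(59), 287)]
[(np.int64(86), np.int64(85), 264), (np.int64(70), np.int64(69), 265), (np.int64(72), np.int64(73), 266), (np.int64(77), np.int64(84), 267), (np.int64(66), np.int64(92), 268), (np.int64(53), np.int64(100), 269), (np.int64(43), np.int64(102), 270), (np.int64(48), np.int64(101), 271), (np.int64(60), np.int64(96), 272), (np.int64(76), np.int64(90), 273), (np.int64(82), np.int64(86), 274), (np.int64(84), np.int64(85), 275), (np.int64(84), np.int64(84), 276), (np.int64(86), np.int64(85), 277), (np.int64(85), np.int64(85), 278), (np.int64(81), np.int64(83), 279), (np.int64(64), np.int64(71), 280), (np.int64(39), np.int64(57), 281), (np.int64(22), np.int64(48), 282), (np.int64(22), np.int64(47), 283), (np.int64(18), np.int64(47), 284), (np.int64(19), np.int64(50), 285), (np.int64(23), np.int64(56), 286), (np.int64(27), np.int64(63), 287)]
```

```bash
python3 - <<'E'
import cv2,numpy as np
a=cv2.imread("pics/a_scene.png");f=cv2.imread("pics/m_full.png")
def e(im,u):
    b=cv2.GaussianBlur(im,(3,1),0)[:,:,0].astype(float)[:,u]
    hi=np.median(b[271:277] if im is a else b[274:279])
    v=276 if im is a else 277
    # find first crossing of the halfway level
    lo=b[v:v+10].min();m=(hi+lo)/2
    for k in range(v-4,v+10):
        if b[k]>=m>b[k+1]: return k+(b[k]-m)/(b[k]-b[k+1]),hi,lo
    return np.nan,hi,lo
r=[]
for u in range(297,314):
    x,y=e(a,u),e(f,u);r.append(y[0]-x[0]);print(u,np.round(x,1),np.round(y,1),round(r[-1],2))
print(np.nanmedian(r),np.nanmean(r),np.nanmedian(r)/.2725/6.366)
E
```

```text
297 [276.1  75.5  21. ] [278.5  85.   22. ] 2.38
298 [276.8  77.   19. ] [278.8  90.   25. ] 2.07
299 [277.1  77.   21. ] [279.5  87.   25. ] 2.38
300 [277.4  77.5  20. ] [280.  85.  25.] 2.56
301 [277.8  77.5  20. ] [280.3  84.   22. ] 2.56
302 [278.1  77.5  18. ] [280.4  84.   21. ] 2.24
303 [278.3  78.   18. ] [280.4  84.   19. ] 2.11
304 [278.3  78.   17. ] [280.5  84.   17. ] 2.15
305 [278.3  78.   17. ] [280.6  84.   17. ] 2.29
306 [278.2  77.5  15. ] [280.5  84.   18. ] 2.32
307 [278.1  77.5  14. ] [280.4  83.   18. ] 2.32
308 [277.8  78.   16. ] [280.1  84.   18. ] 2.36
309 [277.3  77.5  17. ] [279.7  84.   23. ] 2.36
310 [276.9  76.   17. ] [279.2  83.   24. ] 2.3
311 [276.5  73.   17. ] [278.6  79.   26. ] 2.1
312 [276.1  67.   17. ] [278.1  72.   27. ] 2.04
313 [275.4  54.5  19. ] [277.5  59.   30. ] 2.17
2.2982456140351246 2.2771428418575295 1.3248395945404483
```

Two estimates of the touch angle:
- **Force hinge:** about 1.50 rad.
- **Pad edge in the scene camera:** about 1.32 rad, or about 1.4 if scaled by the brass collar.

A value near 1.42 fits both, so the target is about 2.21–2.22 rad turned (36–45 N across the two). We're at 2.14, so one last small step.

```bash
python3 -m jog '[[[-0.0008,0.0028,0],-2.5,1]]' >/dev/null; python3 st.py
python3 -m jog '[[[-0.0008,0.0028,0],-2.5,1]]' >/dev/null; python3 st.py
for i in 1 2 3 4 5; do python3 -m jog '[[[0,0,0],0,1]]' >/dev/null; python3 st.py; done
python3 - <<'E'
import cv2
from rig import robot
cv2.imwrite("pics/n_full.png",robot.grab_frame("scene")[:,:,::-1])
E
```

```text
t 18.82 turned 124.0 deg (2.164 rad) R 67.5 mm  Ft(resist) 10.74 Fr(out) -3.21 Fz -2.93 z 0.2551 w 17.7 j7 -0.58
t 18.90 turned 126.3 deg (2.204 rad) R 67.5 mm  Ft(resist) 11.26 Fr(out) -3.30 Fz -2.74 z 0.2551 w 17.1 j7 -0.62
t 18.98 turned 126.9 deg (2.215 rad) R 67.5 mm  Ft(resist) 9.82 Fr(out) -3.13 Fz -1.19 z 0.2551 w 17.6 j7 -0.62
t 19.07 turned 126.9 deg (2.214 rad) R 67.5 mm  Ft(resist) 8.28 Fr(out) -2.92 Fz -0.69 z 0.2551 w 17.1 j7 -0.62
t 19.15 turned 126.8 deg (2.214 rad) R 67.5 mm  Ft(resist) 8.61 Fr(out) -3.05 Fz -1.67 z 0.2551 w 17.0 j7 -0.62
t 19.23 turned 126.8 deg (2.214 rad) R 67.5 mm  Ft(resist) 9.26 Fr(out) -3.21 Fz -1.43 z 0.2551 w 17.4 j7 -0.62
t 19.32 turned 126.8 deg (2.214 rad) R 67.5 mm  Ft(resist) 9.50 Fr(out) -3.13 Fz -1.49 z 0.2551 w 17.2 j7 -0.62
```

Moving push is 11 N (about 4 N over the free 7 N) and held push averages 8.9 N (about 4.1 N over the 4.8 N baseline). Both match 40 N, so I stop here. I'll unload the arm slightly, open, and rise straight up.

```bash
python3 -m jog '[[[0.0005,-0.0018,0],0,1],[[0.0005,-0.0018,0],0,1]]' ; python3 st.py
python3 -m jog '[[[0,0,0],0,0.5],[[0,0,0],0,0.5],[[0,0,0],0,0.5],[[0,0,0],0,0.5],[[0,0,0],0,0.5],[[0,0,0],0,0.5]]'; python3 st.py
```

```text
t: 19.53
eef_pos: [0.474, -0.0443, 0.2551]
ee_rot: [0.002, 0.975, 0.221, -0.0]
ft_force: [5.3, -5.5, 0.5]
grip_width: 0.184
t 19.53 turned 126.6 deg (2.210 rad) R 67.5 mm  Ft(resist) 6.82 Fr(out) -3.49 Fz 0.47 z 0.2551 w 17.1 j7 -0.61
t: 20.03
eef_pos: [0.4729, -0.0416, 0.2546]
ee_rot: [-0.001, 0.975, 0.221, -0.001]
ft_force: [-0.2, -0.1, 0.2]
grip_width: 0.493
t 20.03 turned 129.1 deg (2.252 rad) R 67.8 mm  Ft(resist) 0.01 Fr(out) 0.18 Fz 0.20 z 0.2546 w 45.9 j7 -0.62
```

Free of contact. Rising and checking.

```bash
python3 -m jog '[[[0,0,0.015],0,0.5],[[0,0,0.035],0,0.5],[[0,0,0.06],0,0.5],[[0,0,0.075],0,0.5],[[0,0,0.08],0,0.5],[[0,0,0.08],0,0.5],[[0,0,0.08],0,0.5]]'
python3 - <<'E'
from h import *
import cv2
s=robot.read_state();print(s["eef_pos"],s["ft_force"])
C=cam("wrist");c=np.array([.5386,-.0247]);a=np.radians(-36.5-126.8);d=np.array([np.cos(a),np.sin(a)])
f=robot.grab_frame("wrist")[:,:,::-1].copy();cv2.imwrite("pics/o_wrist.png",cv2.resize(f[60:360,160:480],None,fx=2,fy=2))
q=lambda p:np.round((np.array(proj("wrist",p,C))-[160,60])*2,1)
for th in(1.4,1.5,1.57,1.6):
    print(th,[q([*(c+d*(.065-r*np.cos(th))),.208+r*np.sin(th)]) for r in(.015,.065)])
print("nut",q([*c,.195]),"end if 3deg more/less",[q([*(c+.0669*np.array([np.cos(a+e),np.sin(a+e)])),.273]) for e in(-.05,.05)])
f=robot.grab_frame("scene")[:,:,::-1];cv2.imwrite("pics/o_full.png",f);cv2.imwrite("pics/o_scene.png",cv2.resize(f[170:340,200:420],None,fx=3.5,fy=3.5,interpolation=cv2.INTER_CUBIC))
E
```

```text
t: 20.62
eef_pos: [0.4731, -0.0418, 0.3343]
ee_rot: [-0.001, 0.975, 0.22, -0.001]
ft_force: [-0.2, 0.8, -0.5]
grip_width: 0.499
[ 0.47311915 -0.04181584  0.33434166] [-0.18265316  0.77597609 -0.546848  ]
1.4 [array([323. , 350.3]), array([329.8, 374.2])]
1.5 [array([322.4, 354.6]), array([326.2, 397.1])]
1.57 [array([321.9, 357.6]), array([323.6, 412.6])]
1.6 [array([321.7, 358.9]), array([322.5, 419. ])]
nut [350.4 155.7] end if 3deg more/less [array([310.6, 417.1]), array([334.5, 420.5])]
```

View pics/o_wrist.png

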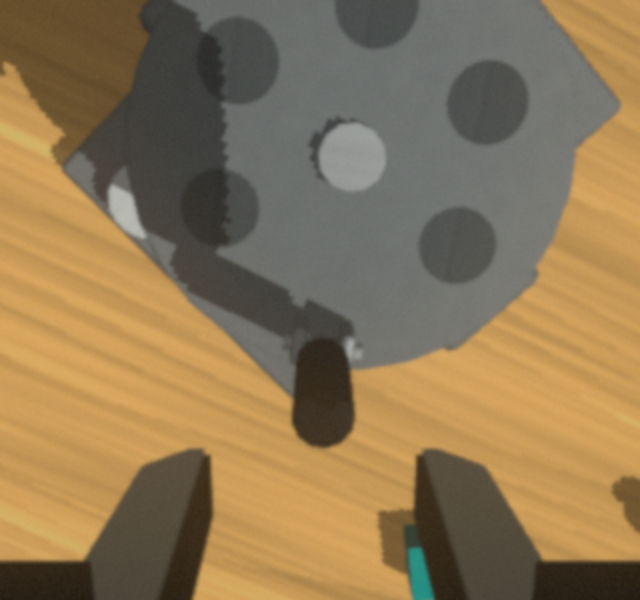

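View pics/o_scene.png

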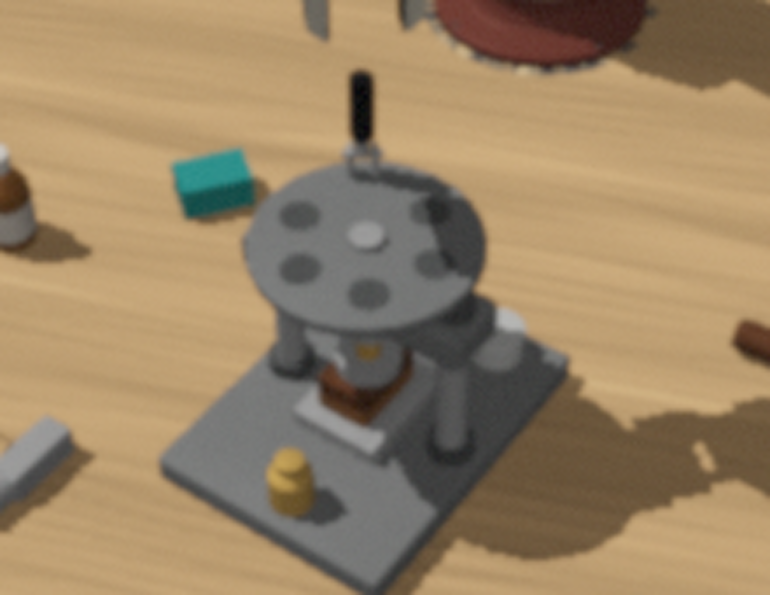

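The wrist view shows the handle end at crop (323,416), which means a fold of about 1.59 and the wheel still at 126.8°. The fingers are clear, and the blank and bystanders are undisturbed. Handing in.

```bash
python3 -c "
from rig import robot
robot.job_done();print(robot.read_state()['t'])"
```

```text
the job is handed in; nothing more can be done
the job is handed in; nothing more can be done
```

I stood the handle up against its stop, cranked the wheel clockwise by it 2.21 rad (about 127°), let go and handed the job in at about 20.7 s. The blank should be clamped at about 40 N.

- **Handle:** on the first lift the pads slid along the grip and left it at about 1.49 rad. I pushed it the rest of the way with shut fingers until it pushed back about 20 N without moving. The last wrist picture shows it at about 1.59 rad.
- **Clamp force:** push at the handle rose about 4 N over the free wheel, both moving (11 N, against the stated 7 N) and held (8.9 N, against 4.8 N measured). That corresponds to about 40 N at the pad.
- **Disagreement:** the force readings (about 0.5 N of noise) put the touch at about 1.50 rad. The camera view of the pad put it at 1.32 to 1.4 rad. I aimed between them, so the clamp should be somewhere around 36 to 45 N.
- **After release:** the gripper read no contact force and the wheel had not turned back. In the last pictures the blank and the bystanders in view had not moved. I did not re-measure the pad edge after the final step.

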